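# Clamp a small core and hold the hand lens over it for inspection

## Robot

A 7-joint arm with a two-finger parallel gripper is mounted at the origin on a cart in front of the work surface, level with it; the furniture and walls round the work are solid. World frame = base frame: x ahead of the robot, y to its left, z up, the work surface at z = 0. Lengths are in m, angles in rad, forces in N, time in s.
With the tool pointing down it reaches from about 0.35 to 0.9 m from the base axis. Payload 8.1 kg.
Tool frame: the origin (TCP) lies midway between the tips of the shut fingers; the grasp point (between the pads) lies 19 mm behind it; z points along the fingers, y is the line along which they close (so a half turn about z gives the same grasp; the last joint's range is limited). The gripper opens to 92 mm and grips with 3 to 60 N. Pads are 19 mm wide; open, the fingers measure 130 mm over their backs; the gripper's body (75 mm by 190 mm) begins 47 mm behind the grasp point.
Start: joints at [-1.31, 0.434, 0.025, 1.573, -0.012, 1.134, -0.075], TCP at [0.222, 0.584, 0.227] pointing down, gripper open.
Joint ranges: [-2.62, 2.62], [-0.44, 2.09], [-1.27, 1.32], [0.08, 2.57], [-1.32, 4.46], [0.12, 2], [-2.74, 2.74]. Speed limits (rad/s): [2.22, 2.22, 3.01, 3.01, 3.14, 3.14, 3.14].

## Interface

Orientations are given as a rotation vector (axis times angle).
In Python, from cell import readout, get_image, calibration, ticket gives the robot as it stands. The module is installed in compiled form; this text tells all that it offers.
- The arm moves only by the tool move_arm, never from a script. Its argument "series" is a list of rows, each a list of 6 numbers: the shift along the world's x, y, z as a fraction of full scale, then the turn, a rotation vector about the world's x, y, z as a fraction of full scale. A call has 1 to 5 rows; each row is the pose to reach, as a shift and turn from the pose commanded when the call began; what a row does not reach only later rows make up. Full scale, the value 1, is 0.75 m for a shift and 60 degrees for a turn. A row lasts 1/10 s, in which the tool goes at most 50 mm and 8.59 degrees, less where a joint would pass 70% of its speed; a pose out of reach is approached as far as the arm can. A call with a number of a shift or a turn outside -1 to 1 is refused whole. A call with a gripper value outside its range is refused whole. "claw" is the opening, from -1 (shut) to 1 (fully open), so that 0 is half open, set as the call begins (left out, the last holds). The fingers move at their own pace and stop on an object; "squeeze" is the grip in N (left out, the last holds). Time passes only in rows, so rows that repeat a pose let the fingers close. It gives the time, the measured TCP pose, the force, the opening and the grip force at its end, in the units of the state.
- readout.observe(): the state, without advancing time (a new reading comes with each control period).
- get_image(name): name is "scene" or "top" or "wrist"; returns (picture, depth): 480x640x3 uint8, red, green, blue; 480x640 float32, m along the optical axis (not along the pixel's ray), 0 where there is no reading.
- calibration(name): a dict with "fx", "fy", "cx", "cy" (pixels), "view" (4x4, takes a point from world to camera coordinates); the wrist camera has in their place "mount" (4x4, takes a point from camera to tool coordinates, whose origin is the TCP and whose axes are the flange's). Camera axes: x right, y down, z forward; pixel columns grow to the right and rows downward; lengths in m; the calibration is good to about 2 mm. A picture is of the moment at which its call begins: read the wrist's pose just before it. calibration takes no time and is no camera call.
- ticket.sign_off(): hands the job in; it is judged then, once.
The state is a dict: "clock": time; "joints": joint angles; "dq": joint speeds; "joint_efforts": joint torques, N m; "position": TCP position; "ee_rot": TCP orientation; "force": force on the tool from outside, world axes, zero at the start; "ft_torque": the same for the moment, N m; "width": opening from 0.0 (shut) to 1.0 (fully open); "gripper_force": force on a finger pad.
Only numpy, scipy, OpenCV 4.12 (cv2) and the standard library are available. Lean on these libraries where they do the work, as an engineer would, in place of code of your own. Each camera call takes 0.05 s, during which the arm holds its last target. There are 200 camera calls.

## Task

The small core standing in the spring clamp is to be inspected. First press the clamp's sprung lever down until its catch holds it down by itself, so that the core is gripped, and let go of the lever. Then pick up the hand lens by its handle, lift it over the jars and cores without knocking anything about, and finish the job still holding it: level, motionless, its glass centred over the core's top face and about 20 mm above it, touching neither core nor clamp. Do not put the lens down or let go of it; the program ends while the gripper holds it there.

Things in the scene. Friction and masses are not known exactly. Their poses are not given: they have to be found in the camera images.
- clamp_lever (a joint): lever of the spring clamp, rad: 0 = up (a spring of the clamp holds it there), grows as the black pad is pressed down; about 0.40 = where the catch hook snaps over it, 0.46 = end stop. It takes a press of about 3 N at first, 7 to 10 N to ride over the catch (felt from 0.15 to 0.35) and reach the stop. Press to the stop; released, the lever stays at 0.38 to 0.41 if caught and springs back to 0 if not
- lever_pad (a point): middle of the upper face of the ribbed black press pad (40 mm along the lever, 32 mm across) at the free end of the lever. Up, it stands 104 mm above the table; pressed to the stop, 62 mm; caught, 68 mm. It swings about the pivot 95 mm away, so on the way down it also moves about 13 mm outward, away from the core. Its x axis points along the lever, away from the core
- core_clamp_stand: grey base plate, 236 x 92 x 12 mm, bolted to the table, of the spring clamp: a steel V block at one end, the lever on two steel cheeks at the middle. Origin at the underside, below the lever's pivot (pivot 56 mm up); its x axis points from the V block along the lever toward the press pad, z up. The plate reaches from x = -109 to +127 mm and 46 mm to either side; nothing on it but the raised lever is higher than the core's top (65 mm above the table)
- v_seat (a point): point on the upper face of the base plate (12 mm above the table) where the axis of the core stands when it is pressed home into the V block; axes as the base plate's
- core_sample: small asphalt core standing loosely in the V block, 50 mm diameter, 53 mm high, upright; origin at the centre of its underside. Pressing the lever pushes it 1 to 3 mm home into the V
- core_top (a point): centre of the top face of that core, z up; 65 mm above the table
- clamp_plunger: round-nosed sprung steel plunger, 10 mm thick, under the lever; it presses the core into the V block when the lever is down. Its origin is on the lever's pivot (not at its nose), x axis along the lever
- lens_centre (a point): centre of the glass of the hand lens (black-rimmed magnifier lying flat on the table, 153 mm long overall, rim 61 mm diameter, everything 10 mm thick, 60 g), half-way up, 5 mm above its underside. y axis points along the handle toward the glass, z up, at right angles to the glass
- handle_grip (a point): point in the handle of the hand lens at which to grip, half-way up (5 mm above the underside), 65.5 mm from lens_centre on the handle's axis. The handle is 16 mm wide, 10 mm thick and runs from 56 mm behind this point (its end) to 35 mm ahead of it (where the rim begins); axes as lens_centre
- magnifier: the whole hand lens; origin on its underside, 45.5 mm from the centre of the glass and 20 mm from handle_grip, on the handle's axis; axes as lens_centre
- jar_a: bystander: screw-top jar of grit, 51 mm diameter, 72 mm high, loose; origin under its centre
- jar_b: bystander: a second such jar, 51 mm diameter, 72 mm high, loose; origin under its centre
- small_core_a: bystander: small core on the table, 50 mm diameter, 49 mm high, loose; origin under its centre
- small_core_b: bystander: small core on the table, 50 mm diameter, 51 mm high, loose; origin under its centre
- core_short: bystander: core of 100 mm diameter, 60 mm high, loose; origin under its centre
- tape: bystander: roll of packing tape lying flat, 108 mm diameter, 48 mm high, loose; origin under its centre
- crayons: bystander: small carton, 50 x 85 x 22 mm, loose; origin under its centre
Not all that is in view belongs to the job. Leave any pink look-alike of the core_sample alone.

How it is judged:
On the way, in this order (a step that is already met when the one before it is completed fails the run):
1. the lever is caught down with nobody pressing it, and its plunger presses the core into the V block (value of joint clamp_lever above 0.34 rad and contact force between each of the arm, the fingers and core_clamp_stand below 0.3 N and contact force between clamp_plunger and core_sample above 1.5 N and horizontal distance between core_sample and v_seat below 0.006 m and angle between core_sample's own z axis and vertical below 0.06 rad and z of core_sample in the frame of v_seat below 0.004 m), for 0.3 s.
2. the hand lens is lifted clear over the things on the table (height (world z) of lens_centre above 0.08 m and contact force between the fingers and magnifier above 1 N), for 0.1 s.
At the end, for the whole second after the job is handed in: Lens held still, level within 0.15 rad, glass centre within 8 mm of the core's axis, lens_centre 15 to 37 mm above core_top, touching neither core nor clamp; lever caught down (over 0.34) with the robot off the clamp; plunger pressing the core upright in the V block, within 6 mm of its seat (all of step 1 and horizontal distance between lens_centre and core_top below 0.008 m and z of lens_centre in the frame of core_top between 0.015 and 0.037 m and angle between magnifier's own z axis and vertical below 0.15 rad and contact force between the fingers and magnifier above 1 N and contact force between magnifier and core_sample below 0.05 N and contact force between magnifier and core_clamp_stand below 0.05 N and linear speed of magnifier below 0.02 m/s); the arm keeps its last pose, push and grip.
It fails at once if a bystander is pushed more than 15 mm from its place or tipped over (distance of any of jar_a, jar_b, small_core_a, small_core_b, core_short, tape, crayons from where it was at the start of the episode above 0.015 m or angle between any of jar_a, jar_b, small_core_a, small_core_b, core_short, tape, crayons's own z axis and vertical above 0.3 rad).
It fails at once if the hand lens is knocked against the core or the clamp (over 2 N) (contact force between magnifier and core_sample above 2 N or contact force between magnifier and core_clamp_stand above 2 N).
It fails at once if the core in the clamp is pulled out or tipped (horizontal distance between core_sample and v_seat above 0.015 m or angle between core_sample's own z axis and vertical above 0.2 rad).
It also fails if it takes over 51 s, if anything falls off the work surface, if the arm or the gripper's body presses on something with over 40 N, if the wrist force passes 120 N, or if a joint passes its speed limit or range.

## Working session

There is one attempt and no reset: what is moved stays moved. The work goes in short steps, Python scripts to look and compute and a tool call to move; the robot and the scene stay as the last step left them, time stands still between calls to the robot, and variables do not carry over. Pictures are saved under pics/ and viewed, at most 10 in all, crops included, and the job is handed in when it is done.

Besides the shell and the picture viewer there is one more tool, called as a command line: name --pt "numbers of a row" for each row, then --argument value for the rest. move_arm: Moves the arm, as the interface text tells. Shift numbers are shares of 0.75 m and turn numbers shares of 60 degrees, none past 1 either way. Its arguments: {"type":"object","properties":{"series":{"type":"array"},"claw":{"type":"number"},"squeeze":{"type":"number"}},"required":["series"]}

```bash
mkdir -p pics
python3 - <<'E'
from cell import readout,get_image,calibration
import cv2,numpy as np
s=readout.observe();print({k:np.round(s[k],3) for k in s})
for n in("top","scene"):
    c=calibration(n);print(n,c)
    p,d=get_image(n);np.savez(f"{n}.npz",p=p,d=d);cv2.imwrite(f"pics/{n}.png",p[:,:,::-1])
print(calibration("wrist"))
E
```

```text
{'clock': np.float64(0.0), 'joints': array([-1.31 ,  0.435,  0.025,  1.574, -0.012,  1.134, -0.075]), 'dq': array([ 0.   ,  0.   , -0.002, -0.   ,  0.001,  0.001, -0.   ]), 'joint_efforts': array([-0.0000e+00, -6.6786e+01,  9.8500e-01, -3.1446e+01, -6.1000e-02,
        4.3000e-02,  0.0000e+00]), 'position': array([0.222, 0.584, 0.226]), 'ee_rot': array([-5.68e-01, -3.09e+00,  2.00e-03]), 'force': array([ 0.389, -0.04 ,  0.622]), 'ft_torque': array([-0.008,  0.025, -0.01 ]), 'gripper_force': np.float64(0.0), 'width': np.float64(0.999)}
top {'fx': 442.7372530663089, 'fy': 442.7372530663089, 'cx': 322.45101362251484, 'cy': 243.0289487254239, 'view': array([[-0.01805502, -0.99961517, -0.02106007, -0.05443788],
       [-0.98559899,  0.02133601, -0.16774806,  0.55868174],
       [ 0.16813285,  0.01772809, -0.98560492,  1.07481456],
       [ 0.        ,  0.        ,  0.        ,  1.        ]])}
scene {'fx': 540.3797300065756, 'fy': 540.3797300065756, 'cx': 325.92332653274855, 'cy': 231.57105106358634, 'view': array([[ 0.88525385, -0.46509167, -0.00392006, -0.55244888],
       [-0.21984126, -0.41098803, -0.88473649,  0.15414074],
       [ 0.40987247,  0.78407817, -0.46607507,  1.36526838],
       [ 0.        ,  0.        ,  0.        ,  1.        ]])}
{'fx': 333.38918360986116, 'fy': 333.38918360986116, 'cx': 319.49472969072565, 'cy': 244.84189195499565, 'mount': array([[-6.94353896e-04, -9.53098023e-01, -3.02660993e-01,
         8.25177154e-02],
       [ 9.99999735e-01, -5.95661312e-04, -4.18389210e-04,
         5.27885779e-04],
       [ 2.18482484e-04, -3.02661203e-01,  9.53098184e-01,
        -1.56472955e-01],
       [ 0.00000000e+00,  0.00000000e+00,  0.00000000e+00,
         1.00000000e+00]])}
```

View pics/top.png

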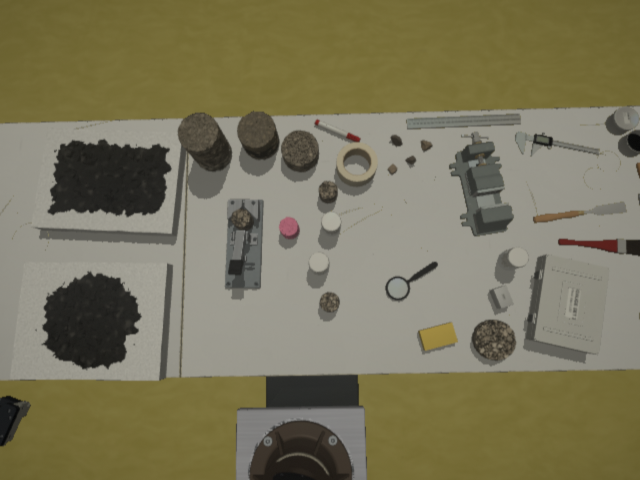

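View pics/scene.png

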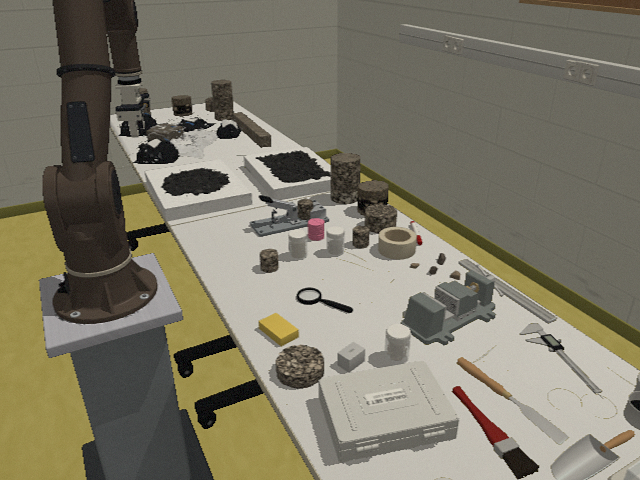

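The top view shows the clamp at about (244,243), with the dark core in its V block at (242,218) and the black press pad at (236,266). The lens glass is at (398,288) and its handle ends at (437,264). There are three candidates for the core: the dark one in the clamp (242,218), a pink one on the table (289,228), and two loose dark ones at (328,190) and (329,302). Only the first stands in the V block. I'll confirm it in a crop and measure roughly.

```bash
cat > h.py <<'E'
import numpy as np,cv2
from cell import readout,get_image,calibration
from scipy.spatial.transform import Rotation as R
def ray(n,u,v,z,T=None):
    c=calibration(n)
    M=np.linalg.inv(c["view"]) if T is None else T@c["mount"]
    d=M[:3,:3]@[(u-c["cx"])/c["fx"],(v-c["cy"])/c["fy"],1];o=M[:3,3]
    return o+d*(z-o[2])/d[2]
def tool():
    s=readout.observe();T=np.eye(4);T[:3,:3]=R.from_rotvec(s["ee_rot"]).as_matrix();T[:3,3]=s["position"];return T
E
python3 - <<'E'
from h import *
p=np.load("top.npz")["p"]
a=cv2.resize(p[190:300,200:300],(400,440),interpolation=2);b=cv2.resize(p[245:320,370:450],(400,440*1),interpolation=2)
cv2.imwrite("pics/crop.png",np.hstack([a,cv2.resize(p[240:350,360:460],(400,440),interpolation=2)])[:,:,::-1])
for nm,u,v,z in[("core",242,218,.065),("pad",236,266,.104),("lens",398,288,.005),("hend",436,265,.005),("plateTL",229,200,.012),("plateTR",263,200,.012),("plateBL",225,287,.012),("plateBR",260,288,.012),("jarA",331,221,.072),("jarB",318,261,.072),("scA",328,189,.05),("scB",329,300,.05),("pink",289,226,.05),("crayon",437,337,.022)]:print(nm,ray("top",u,v,z).round(3))
print(tool().round(3))
E
```

```text
core [0.623 0.136 0.065]
pad [0.496 0.141 0.104]
lens [ 0.443 -0.257  0.005]
hend [ 0.5   -0.358  0.005]
plateTL [0.685 0.182 0.012]
plateTR [0.683 0.091 0.012]
plateBL [0.454 0.189 0.012]
plateBR [0.449 0.098 0.012]
jarA [ 0.608 -0.088  0.072]
jarB [ 0.509 -0.054  0.072]
scA [ 0.698 -0.082  0.05 ]
scB [ 0.414 -0.079  0.05 ]
pink [0.603 0.019 0.05 ]
crayon [ 0.319 -0.346  0.022]
[[-0.935  0.356 -0.     0.222]
 [ 0.356  0.935 -0.001  0.584]
 [-0.    -0.001 -1.     0.226]
 [ 0.     0.     0.     1.   ]]
```

View pics/crop.png

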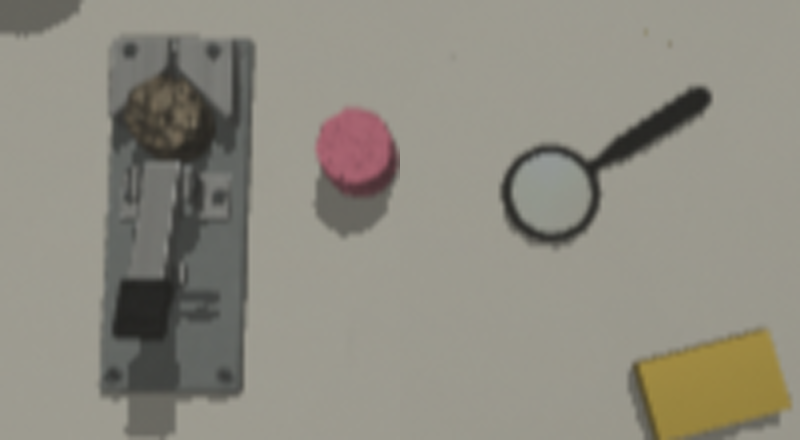

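The crop confirms it: the target is the dark core in the V block at top-view pixel (242,218), and the pink one at (289,228) is the look-alike. The pad middle is at about (235.5,267). I'll shut the gripper and go over the pad with the fingers' closing axis along the lever.

move_arm --pt "0.032 -0.053 0 0 0 -0.133" --pt "0.064 -0.107 0 0 0 -0.267" --pt "0.096 -0.16 0 0 0 -0.4" --pt "0.128 -0.213 0 0 0 -0.533" --pt "0.16 -0.267 0 0 0 -0.667" --claw -1 --squeeze 20

```text
clock: 0.6
position: [0.3429, 0.382, 0.2265]
ee_rot: [-1.599, -2.704, 0.0]
force: [1.2, 0.2, 1.9]
width: 0.612
gripper_force: 0.0
```

move_arm --pt "0.05 -0.06 0 0 0 -0.133" --pt "0.1 -0.12 0 0 0 -0.267" --pt "0.14 -0.18 -0.01 0 0 -0.4" --pt "0.18 -0.24 -0.02 0 0 -0.5" --pt "0.205 -0.3 -0.03 0 0 -0.5"

```text
clock: 1.1
position: [0.4862, 0.1797, 0.2077]
ee_rot: [2.242, 2.2, 0.001]
force: [0.2, 0.4, 0.2]
width: 0.177
gripper_force: 0.0
```

Run:
```python
from h import *
T=tool();print(T.round(3));p,d=get_image("wrist")
cv2.imwrite("pics/w1.png",p[:,:,::-1]);print(readout.observe()["clock"],readout.observe()["width"])
```

```text
[[ 0.018  1.     0.001  0.486]
 [ 1.    -0.018  0.     0.18 ]
 [ 0.     0.001 -1.     0.208]
 [ 0.     0.     0.     1.   ]]
1.15 0.13429302865522014
```

View pics/w1.png

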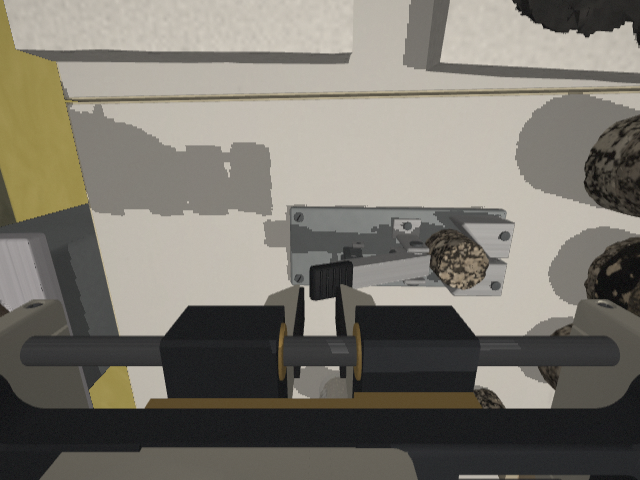

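The wrist view shows the ribbed black pad at (331,280), the core top at (459,261), and plate corners at (298,217), (299,279), (505,237) and (496,286). I'll turn these into positions.

Run:
```python
from h import *
T=np.array([[.018,1,.001,.486],[1,-.018,0,.18],[0,.001,-1,.208],[0,0,0,1]])
for nm,u,v,z in[("pad",331,280,.104),("core",461,259,.065),("bolt1",298,217,.012),("bolt2",299,279,.012)]:print(nm,ray("wrist",u,v,z,T).round(4))
print(tool()[:3,3])
```

```text
pad [0.4952 0.1486 0.104 ]
core [0.6208 0.1509 0.065 ]
bolt1 [0.4629 0.1829 0.012 ]
bolt2 [0.4613 0.1102 0.012 ]
[0.48903445 0.16979838 0.20700564]
```

move_arm --pt "0 -0.0233 -0.05 0 0 0" --pt "0 -0.0233 -0.107 0 0 0" --pt "0 -0.0233 -0.107 0 0 0" --pt "0 -0.0233 -0.107 0 0 0"

```text
clock: 1.55
position: [0.4846, 0.1638, 0.1278]
ee_rot: [-2.238, -2.205, 0.003]
force: [-0.3, -0.0, 1.4]
width: 0.007
gripper_force: 0.0
```

move_arm --pt "0.013 -0.03 0 0 0 0" --pt "0.013 -0.03 0 0 0 0" --pt "0.013 -0.03 0 0 0 0"

```text
clock: 1.85
position: [0.496, 0.1418, 0.1296]
ee_rot: [2.238, 2.204, 0.005]
force: [-0.5, -0.3, -0.0]
width: 0.004
gripper_force: 0.0
```

Run:
```python
from h import *
print(tool().round(4));p,d=get_image("wrist")
cv2.imwrite("pics/w2.png",p[150:420,150:550,::-1].repeat(2,0).repeat(2,1))
```

```text
[[ 0.0154  0.9999  0.0027  0.496 ]
 [ 0.9999 -0.0154  0.0014  0.1418]
 [ 0.0015  0.0027 -1.      0.1296]
 [ 0.      0.      0.      1.    ]]
```

View pics/w2.png

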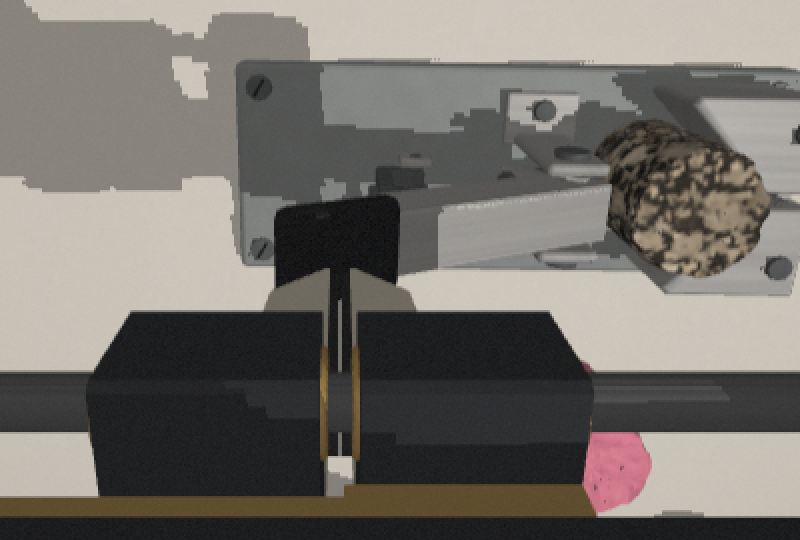

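The crop shows the shut fingertips centred along the pad (tips at crop (340,270), pad spanning x 275–400), with the core top at crop (692,222). Next I'll press along the arc.

move_arm --pt "-0.001 0 -0.03 0 0 0" --pt "-0.006 0 -0.05 0 0 0" --pt "-0.011 0 -0.065 0 0 0" --pt "-0.015 0 -0.08 0 0 0" --pt "-0.018 0 -0.09 0 0 0"

```text
clock: 2.4
position: [0.4844, 0.1431, 0.062]
ee_rot: [2.235, 2.204, 0.011]
force: [6.5, -1.1, 20.0]
width: 0.005
gripper_force: 10.4
```

move_arm --pt "0 0 -0.004 0 0 0" --pt "0 0 -0.004 0 0 0" --pt "0 0 -0.004 0 0 0"

```text
clock: 2.7
position: [0.4845, 0.1432, 0.061]
ee_rot: [2.236, 2.204, 0.012]
force: [-4.7, -1.7, 38.7]
width: 0.006
gripper_force: 19.4
```

Run:
```python
from h import *
print(ray("wrist",495,261,.065,np.array([[ 0.0154,.9999,.0027,.496],[.9999,-.0154,.0014,.1418],[.0015,.0027,-1,.1296],[0,0,0,1]])))
```

```text
[0.62027849 0.14041986 0.065     ]
```

The lever is at the stop, so I'll release it and check.

move_arm --pt "0 0 0.02 0 0 0" --pt "0 0 0.06 0 0 0" --pt "0 0 0.12 0 0 0" --pt "0 0 0.16 0 0 0" --pt "0 0 0.16 0 0 0"

```text
clock: 3.2
position: [0.4838, 0.143, 0.1819]
ee_rot: [2.235, 2.204, 0.013]
force: [0.6, 1.0, -0.5]
width: 0.003
gripper_force: 0.0
```

Run:
```python
from h import *
T=tool();print(T.round(4));p,d=get_image("wrist");np.savez("w3.npz",p=p,d=d,T=T)
t,_=get_image("top")
cv2.imwrite("pics/w3.png",np.vstack([p[150:400,150:550,::-1],cv2.resize(t[190:300,200:360],(400,275))[:,:,::-1]]))
```

```text
[[ 0.0139  0.9999  0.0072  0.4838]
 [ 0.9999 -0.0139  0.0041  0.143 ]
 [ 0.0042  0.0072 -1.      0.1819]
 [ 0.      0.      0.      1.    ]]
```

View pics/w3.png

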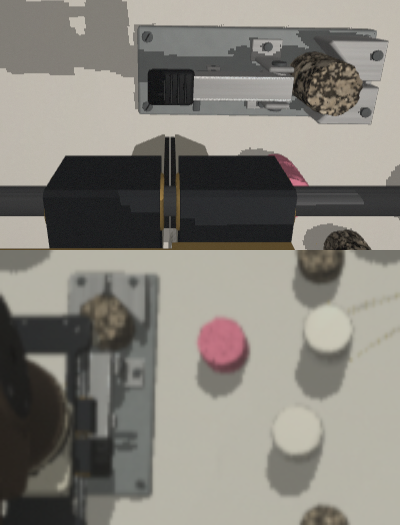

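The lever lies flat and caught, with the pad at full-frame (321,237) and the core top at (481,234). I'll check heights with depth, and measure the core top and the lens.

```bash
cat >> h.py <<'E'
def cloud(n,d,T=None):
    c=calibration(n);M=np.linalg.inv(c["view"]) if T is None else T@c["mount"]
    v,u=np.mgrid[:480,:640];P=np.stack([(u-c["cx"])/c["fx"]*d,(v-c["cy"])/c["fy"]*d,d],-1)
    return P@M[:3,:3].T+M[:3,3]
E
python3 - <<'E'
from h import *
f=np.load("w3.npz");W=cloud("wrist",f["d"],f["T"])
print("pad",W[232:242,315:328].reshape(-1,3).mean(0).round(4))
m=(abs(W[...,2]-.065)<.004)&(np.hypot(W[...,0]-.622,W[...,1]-.14)<.035)
(c,r)=cv2.minEnclosingCircle(W[m][:,:2].astype(np.float32));print("core",c,r,m.sum(),W[m][:,2].mean())
f=np.load("top.npz");W=cloud("top",f["d"]);p=f["p"].astype(int)
k=(abs(W[...,2]-.065)<.006)&(np.hypot(W[...,0]-.622,W[...,1]-.14)<.035)
print("core top cam",cv2.minEnclosingCircle(W[k][:,:2].astype(np.float32)),k.sum())
m=np.zeros((480,640),bool);m[245:315,375:450]=1;m&=p.max(2)<75
n,l,s,ce=cv2.connectedComponentsWithStats(m.astype(np.uint8));i=1+s[1:,4].argmax()
v,u=np.nonzero(l==i);q=np.array([ray("top",a,b,.008)[:2] for a,b in zip(u,v)])
near=q[np.hypot(*(q-[.443,-.257]).T)<.034];hd=q[np.hypot(*(q-[.443,-.257]).T)>.045]
c,r=cv2.minEnclosingCircle(near.astype(np.float32));print("lens",c,r)
L=cv2.fitLine(hd.astype(np.float32),2,0,.01,.01).ravel();dd=L[:2]*np.sign(L[1]);print("dir",dd,np.degrees(np.arctan2(dd[1],dd[0])),"on line",L[2:])
far=hd[(hd@dd).argmin()];print("end",far,"grip",L[2:]+dd*((np.array(c)-L[2:])@dd-.0655))
E
```

```text
pad [0.4858 0.1478 0.068 ]
core (0.6196134090423584, 0.14052031934261322) 0.03250652924180031 2351 0.06290345394798642
core top cam ((0.6173648238182068, 0.14050918817520142), 0.030146494507789612) 297
lens (0.4438786506652832, -0.2573358416557312) 0.03283229470252991
dir [-0.5206359   0.85377884] 121.374916 on line [ 0.48653933 -0.32752877]
end [ 0.50531203 -0.35766667] grip [ 0.47787599 -0.31332196]
```

move_arm --pt "0 -0.06 0 0 0 0.1" --pt "0 -0.12 0 0 0 0.2" --pt "0 -0.18 0 0 0 0.3" --pt "0 -0.24 0 0 0 0.4" --pt "0 -0.3 0 0 0 0.533" --claw 0

```text
clock: 3.8
position: [0.4804, -0.0827, 0.1762]
ee_rot: [-1.547, -2.733, 0.001]
force: [0.4, -0.7, 0.9]
width: 0.389
gripper_force: 0.0
```

move_arm --pt "0 -0.06 0 0 0 0" --pt "0 -0.12 0 0 0 0" --pt "0 -0.18 0 0 0 0" --pt "0 -0.24 0 0 0 0" --pt "0 -0.29 0 0 0 0"

```text
clock: 4.3
position: [0.4805, -0.3008, 0.1759]
ee_rot: [-1.554, -2.728, 0.001]
force: [0.5, 1.3, 0.1]
width: 0.504
gripper_force: 0.0
```

move_arm --pt "0 0 0 0 0 0" --pt "0 0 0 0 0 0"

```text
clock: 4.5
position: [0.4806, -0.299, 0.1758]
ee_rot: [-1.556, -2.727, 0.0]
force: [-0.2, 0.3, 0.4]
width: 0.497
gripper_force: 0.0
```

Run:
```python
from h import *
T=tool();print(T.round(4));p,d=get_image("wrist");np.savez("w4.npz",p=p,d=d,T=T)
cv2.imwrite("pics/w4.png",p[:,:,::-1])
```

```text
[[-0.5089  0.8608 -0.0022  0.4806]
 [ 0.8608  0.5089  0.001  -0.299 ]
 [ 0.002  -0.0014 -1.      0.1758]
 [ 0.      0.      0.      1.    ]]
```

View pics/w4.png

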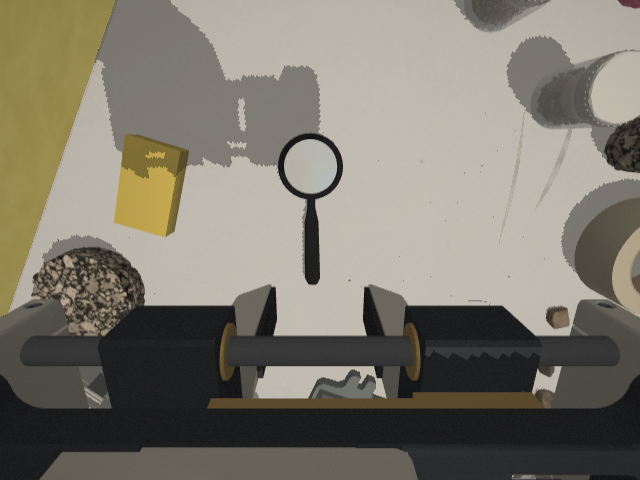

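The lens is fully visible: glass centre (310,165), rim to about (310,199), handle end (313,282). I'll measure it by mask.

Run:
```python
from h import *
f=np.load("w4.npz");p=f["p"].astype(int);T=f["T"]
m=np.zeros((480,640),bool);m[125:290,270:350]=1;m&=p.max(2)<60
n,l,s,ce=cv2.connectedComponentsWithStats(m.astype(np.uint8));i=1+s[1:,4].argmax();print(s[i])
v,u=np.nonzero(l==i);q=np.array([ray("wrist",a,b,.008,T)[:2] for a,b in zip(u,v)]);g=ray("wrist",310,165,.008,T)[:2]
k=np.hypot(*(q-g).T);c,r=cv2.minEnclosingCircle(q[k<.0325].astype(np.float32));c=np.array(c);hd=q[k>.05]
L=cv2.fitLine(hd.astype(np.float32),2,0,.01,.01).ravel();dd=L[:2]*np.sign(L[1])
print("lens",c,r,"len",np.ptp(q@dd),"dir",np.degrees(np.arctan2(dd[1],dd[0])),"off line",np.cross(dd,c-L[2:]))
dd=c-hd.mean(0);dd/=np.linalg.norm(dd);G=c-.0655*dd
y=T[:2,1];print("grip",G,"closing deg",np.degrees(np.arctan2(y[1],y[0])),"handle deg",np.degrees(np.arctan2(dd[1],dd[0])))
print("shift m",G-T[:2,3],"units",(G-T[:2,3])/.75)
```

```text
[ 278  134   65  150 2029]
lens [ 0.4434163  -0.25387374] 0.030786752700805664 len 0.149803671147763 dir 121.00647 off line 0.0001480937065689858
grip [ 0.47725686 -0.30995463] closing deg 30.587867691842682 handle deg 121.10779299525899
shift m [-0.00335777 -0.01100376] units [-0.00447703 -0.01467168]<stdin>:8: DeprecationWarning: Arrays of 2-dimensional vectors are deprecated. Use arrays of 3-dimensional vectors instead. (deprecated in NumPy 2.0)
```

move_arm --pt "-0.0045 -0.0147 -0.06 0 0 0" --pt "-0.0045 -0.0147 -0.12 0 0 0" --pt "-0.0045 -0.0147 -0.18 0 0 0" --pt "-0.0045 -0.0147 -0.215 0 0 0" --pt "-0.0045 -0.0147 -0.228 0 0 0"

```text
clock: 5.05
position: [0.4768, -0.3067, 0.0031]
ee_rot: [-1.548, -2.727, -0.001]
force: [0.3, -0.2, -0.2]
width: 0.5
gripper_force: 0.0
```

move_arm --pt "0 0 -0.002 0 0 0" --pt "0 0 -0.002 0 0 0"

```text
clock: 5.25
position: [0.4789, -0.3096, 0.0055]
ee_rot: [1.553, 2.73, 0.001]
force: [0.2, 0.4, 0.1]
width: 0.498
gripper_force: 0.0
```

move_arm --pt "0 0 -0.003 0 0 0" --pt "0 0 -0.003 0 0 0" --pt "0 0 -0.003 0 0 0"

```text
clock: 5.55
position: [0.4785, -0.3102, 0.0032]
ee_rot: [1.554, 2.729, 0.0]
force: [1.3, -0.6, -0.7]
width: 0.498
gripper_force: 0.0
```

Height is good and nothing is touching the table. I'll close on the handle.

move_arm --pt "0 0 0 0 0 0" --pt "0 0 0 0 0 0" --pt "0 0 0 0 0 0" --pt "0 0 0 0 0 0" --pt "0 0 0 0 0 0" --claw -1 --squeeze 35

```text
clock: 6.05
position: [0.478, -0.31, 0.0023]
ee_rot: [-1.555, -2.73, -0.0]
force: [-0.2, 0.6, 0.0]
width: 0.149
gripper_force: 35.0
```

move_arm --pt "0 0 0 0 0 0" --pt "0 0 0 0 0 0" --pt "0 0 0 0 0 0"

```text
clock: 6.35
position: [0.478, -0.31, 0.0024]
ee_rot: [-1.555, -2.73, -0.0]
force: [-0.9, -0.1, -0.3]
width: 0.146
gripper_force: 35.0
```

move_arm --pt "0 0 0.02 0 0 0" --pt "0 0 0.06 0 0 0" --pt "0 0 0.12 0 0 0" --pt "0 0 0.18 0 0 0" --pt "0 0 0.21 0 0 0"

```text
clock: 6.85
position: [0.4789, -0.3112, 0.1647]
ee_rot: [1.553, 2.725, 0.0]
force: [1.2, 0.0, -1.0]
width: 0.144
gripper_force: 35.0
```

move_arm --pt "0.01 0.02 0 0 0 0" --pt "0.03 0.065 0 0 0 0" --pt "0.05 0.11 0 0 0 0" --pt "0.07 0.155 0 0 0 0" --pt "0.09 0.2 0 0 0 0"

```text
clock: 7.35
position: [0.5458, -0.1588, 0.1611]
ee_rot: [1.555, 2.729, 0.001]
force: [0.6, -0.9, -0.8]
width: 0.147
gripper_force: 35.0
```

move_arm --pt "0.025 0.05 0 0 0 0" --pt "0.05 0.1 0 0 0 0" --pt "0.075 0.15 0 0 0 0" --pt "0.1 0.2 0 0 0 0" --pt "0.11 0.22 0 0 0 0"

```text
clock: 7.85
position: [0.6293, 0.0105, 0.1606]
ee_rot: [-1.547, -2.734, -0.004]
force: [0.1, 0.9, -0.1]
width: 0.148
gripper_force: 35.0
```

move_arm --pt "0 0 0 0 0 0" --pt "0 0 0 0 0 0"

```text
clock: 8.05
position: [0.6276, 0.004, 0.1604]
ee_rot: [1.555, 2.729, -0.001]
force: [0.2, -0.4, 0.4]
width: 0.149
gripper_force: 35.0
```

Run:
```python
from h import *
T=tool();print(T.round(4));p,d=get_image("wrist");np.savez("w5.npz",p=p,d=d,T=T)
t,td=get_image("top");np.savez("t5.npz",p=t,d=td)
cv2.imwrite("pics/w5.png",np.vstack([p[:330,100:540,::-1],cv2.resize(t[190:290,200:360],(440,270))[:,:,::-1]]))
```

```text
[[-5.100e-01  8.602e-01 -0.000e+00  6.276e-01]
 [ 8.602e-01  5.100e-01 -1.000e-03  4.000e-03]
 [-8.000e-04 -5.000e-04 -1.000e+00  1.604e-01]
 [ 0.000e+00  0.000e+00  0.000e+00  1.000e+00]]
```

View pics/w5.png

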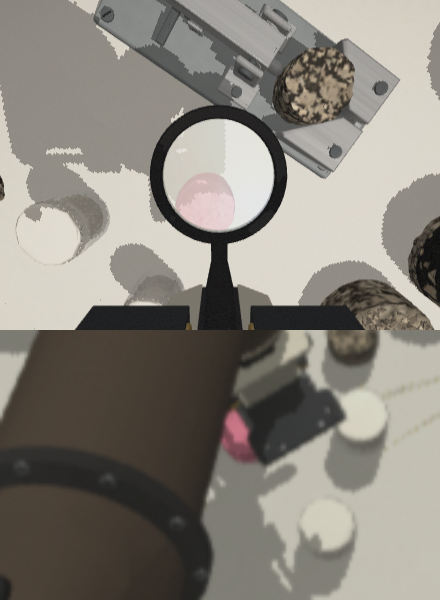

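The lens is held straight in the fingers, with the glass centre at full-frame (318,174). The core top is at about (417,84), and the pink core shows through the glass. I'll measure both in this one view, including whether the lens is level.

```bash
cat > m.py <<'E'
from h import *
def lens(p,d,T):
    W=cloud("wrist",d,T);p=p.astype(int)
    m=np.zeros((480,640),bool);m[95:250,240:400]=1;m&=(p.max(2)<60)&(d>0)&(W[...,2]>T[2,3]-.03)
    v,u=np.nonzero(m);k=v<238;P=W[m]
    A=np.c_[P[:,:2]-P[:,:2].mean(0),np.ones(len(P))];a=np.linalg.lstsq(A,P[:,2],rcond=None)[0]
    (cu,cv),r=cv2.minEnclosingCircle(np.c_[u,v][v<225].astype(np.float32))
    z=np.median(P[:,2])
    return ray("wrist",cu,cv,z-.002,T),(cu,cv,r),a,z
E
python3 - <<'E'
from m import *
f=np.load("w5.npz");T=f["T"];C,px,a,z=lens(f["p"],f["d"],T);print("lens",C,px,"slope",a[:2],"topz",z,"rel TCP",C-T[:3,3])
W=cloud("wrist",f["d"],T)
m=(abs(W[...,2]-.065)<.003)&(np.hypot(W[...,0]-.622,W[...,1]-.14)<.04)&(f["d"]>0)
n,l,s,ce=cv2.connectedComponentsWithStats(m.astype(np.uint8));i=1+s[1:,4].argmax();m=l==i
q=W[m];print("core",q[:,:2].mean(0),cv2.minEnclosingCircle(q[:,:2].astype(np.float32)),q[:,2].mean(),m.sum(),ce[i],"area r",np.sqrt(cv2.contourArea(cv2.convexHull(q[:,:2].astype(np.float32)))/np.pi))
E
```

```text
lens [0.59263891 0.06227538 0.16386595] (318.0152282714844, 173.5076141357422, 68.97146606445312) slope [ 0.00068165 -0.0030922 ] topz 0.16586595397264675 rel TCP [-0.03500151  0.05824677  0.00344888]
core [0.62535418 0.14218091] ((0.6270871758460999, 0.1416328251361847), 0.025034453719854355) 0.0631766799541756 3442 [418.32771644  81.95090064] area r 0.024034745196552586
```

move_arm --pt "0.01 0.025 0 0 0 0" --pt "0.025 0.06 0 0 0 0" --pt "0.038 0.09 0 0 0 0" --pt "0.0445 0.106 0 0 0 0" --pt "0.0445 0.106 0 0 0 0"

```text
clock: 8.65
position: [0.6616, 0.0866, 0.1596]
ee_rot: [-1.551, -2.732, -0.001]
force: [-0.6, 0.9, -0.7]
width: 0.148
gripper_force: 35.0
```

move_arm --pt "0 0 -0.02 0 0 0" --pt "0 0 -0.05 0 0 0" --pt "0 0 -0.06 0 0 0" --pt "0 0 -0.06 0 0 0"

```text
clock: 9.05
position: [0.6599, 0.0829, 0.1131]
ee_rot: [-1.556, -2.727, 0.004]
force: [-0.2, -0.8, -1.5]
width: 0.145
gripper_force: 35.0
```

Run:
```python
from m import *
T=tool();p,d=get_image("wrist");C,px,a,z=lens(p,d,T);print(T[:3,3],"lens",C,px,"slope",a[:2],"topz",z,"rel",C-T[:3,3])
s,sd=get_image("scene");np.savez("s6.npz",p=s,d=sd)
cv2.imwrite("pics/w6.png",np.vstack([p[:330,100:540,::-1],cv2.resize(s[160:260,230:390],(440,270),interpolation=2)[:,:,::-1]]))
```

```text
[0.65992648 0.08286349 0.1131247 ] lens [0.62509152 0.14115684 0.11663318] (318.1266784667969, 173.58673095703125, 69.0517349243164) slope [-0.00224035 -0.00221004] topz 0.11863317716242369 rel [-0.03483496  0.05829334  0.00350848]
```

View pics/w6.png

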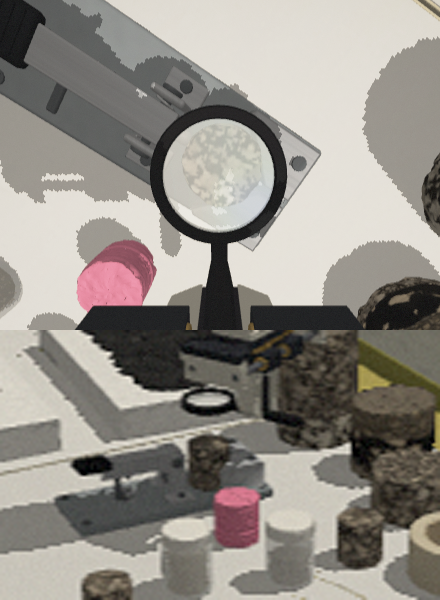

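The lens is level, with its glass centre at (318,174). The core top shows through the glass at about (322,164), and the lever is still down in the scene view. I'll cast that pixel onto the core's top plane.

Run:
```python
from m import *
T=tool();print(T[:3,3])
for v in(161,164,167):print(ray("wrist",322,v,.065,T).round(4))
```

```text
[0.66147788 0.08352643 0.11518739]
[0.6273 0.1448 0.065 ]
[0.6282 0.1432 0.065 ]
[0.6291 0.1417 0.065 ]
```

move_arm --pt "0.001 0.001 -0.01 0 0 0" --pt "0.001 0.001 -0.02 0 0 0" --pt "0.001 0.001 -0.03 0 0 0" --pt "0.001 0.001 -0.036 0 0 0" --pt "0.001 0.001 -0.036 0 0 0"

```text
clock: 9.65
position: [0.6615, 0.0852, 0.0868]
ee_rot: [-1.554, -2.729, 0.002]
force: [-0.3, 0.6, -0.7]
width: 0.146
gripper_force: 35.0
```

move_arm --pt "0 0 0 0 0 0" --pt "0 0 0 0 0 0" --pt "0 0 0 0 0 0" --pt "0 0 0 0 0 0" --pt "0 0 0 0 0 0"

```text
clock: 10.15
position: [0.6622, 0.0853, 0.088]
ee_rot: [1.554, 2.73, 0.0]
force: [0.9, 0.0, -1.1]
width: 0.15
gripper_force: 35.0
```

Run:
```python
from m import *
T=tool();p,d=get_image("wrist");C,px,a,z=lens(p,d,T);print(T[:3,3],"lens",C,px,"slope",a[:2],"topz",z)
cv2.imwrite("pics/w7.png",cv2.resize(p[60:270,210:430,::-1],(660,600)[:2]))
```

```text
[0.66221878 0.08526085 0.08799844] lens [0.62725057 0.14349466 0.09147059] (318.1260681152344, 173.55528259277344, 69.07242584228516) slope [-0.00032268 -0.00168347] topz 0.09347058576141848
```

View pics/w7.png

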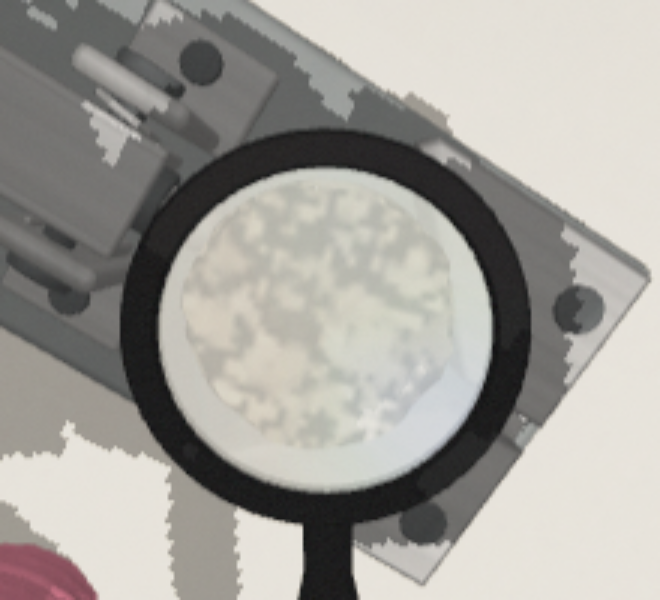

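The core's top face shows through the glass, spanning crop x 182–452 and y 183–445, so its centre is at full-frame (315.7,169.9). The glass centre is at (318,173.6).

Run:
```python
from m import *
T=tool();c=ray("wrist",315.7,169.9,.065,T);L=T[:3,3]+[-.0349,.0583,.003];print(c,L,c-L,(c-L)/.75)
```

```text
[0.62635003 0.14219984 0.065     ] [0.62726146 0.14356052 0.09099244] [-0.00091143 -0.00136068 -0.02599244] [-0.00121524 -0.00181424 -0.03465659]
```

Within 2 mm. I'll trim it slightly, settle and hand in.

move_arm --pt "-0.001 -0.0015 -0.002 0 0 0" --pt "-0.001 -0.0015 -0.002 0 0 0" --pt "-0.001 -0.0015 -0.002 0 0 0" --pt "-0.001 -0.0015 -0.002 0 0 0" --pt "-0.001 -0.0015 -0.002 0 0 0"

```text
clock: 10.7
position: [0.6614, 0.0842, 0.0864]
ee_rot: [1.554, 2.73, 0.0]
force: [0.3, -0.8, -0.1]
width: 0.148
gripper_force: 35.0
```

move_arm --pt "0 0 0 0 0 0" --pt "0 0 0 0 0 0" --pt "0 0 0 0 0 0" --pt "0 0 0 0 0 0" --pt "0 0 0 0 0 0"

```text
clock: 11.2
position: [0.6614, 0.0841, 0.0863]
ee_rot: [1.555, 2.73, -0.0]
force: [-0.0, 0.5, -0.5]
width: 0.151
gripper_force: 35.0
```

Run:
```python
from cell import readout,ticket
s=readout.observe();print(s["position"],s["gripper_force"],abs(s["dq"]).max());print(ticket.sign_off())
```

```text
[0.66138523 0.08413627 0.08634619] 34.96037743985653 0.0019383448579243833
the job is handed in; nothing more can be done
None
```

I handed the job in at about 11 s, with no verdict returned: the lever is caught down, and by my measurements the lens is held level and still about 2 mm or less off the core's axis, with its glass centre about 24 mm above the core's top.

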